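# Present a folding die to the inspection camera

### The arm

A 7-joint arm with a two-finger parallel gripper is mounted at the origin on the work surface. World frame = base frame: x ahead of the robot, y to its left, z up, the work surface at z = 0. Lengths are in m, angles in degrees, forces in N, time in s.
With the tool pointing down it reaches from about 0.425 to 0.925 m from the base axis. Payload 6.8 kg.
Tool frame: the origin (TCP) lies between the finger pads; the fingertips stand 8 mm ahead of it and the grasp point (between the pads) lies 11 mm behind it (arm.tip_extent is the distance from the TCP to the fingertips, in m); z points along the fingers, y is the line along which they close (so a half turn about z gives the same grasp; the last joint's range is limited). The gripper opens to 88 mm and grips with 3 to 60 N. Pads are 20 mm wide; open, the fingers measure 115 mm over their backs; the gripper's body (75 mm by 178 mm) begins 61 mm behind the grasp point.
Start: joints at [60.671, 27.33, 1.283, 89.118, -0.659, 63.558, -4.761], TCP at [0.265, -0.621, 0.231] pointing down, gripper open.
Joint ranges: [-169.35, 169.35], [-19.33, 120.38], [-80.79, 83.38], [13.8, 139.57], [-78.32, 258.32], [9.67, 109.79], [-169.56, 169.56]. Speed limits (degrees/s): [136.94, 136.94, 180, 180, 180, 180, 180].

### API

Orientations are given as [roll, pitch, yaw] about the fixed x, y, z axes, in that order (R = Rz(yaw) Ry(pitch) Rx(roll)).
In Python, from bench import arm gives the robot as it stands. The module is installed in compiled form; this text tells all that it offers.
- The arm moves only by the tool move_arm, never from a script. Its argument "commands" is a list that holds one entry, the list of rows, each a list of 7 numbers: the turn, a rotation vector about the world's x, y, z in rad, then the shift along the world's x, y, z in mm, then the opening, from 0 (shut) to 1 (fully open). In form: [[[wx, wy, wz, tx, ty, tz, fingers], ...]]. A call has 1 to 8 rows; each row shifts and turns the commanded pose from where the row before left it; what a row does not reach is not made up. A row lasts 1/12 s, in which the tool goes at most 41.7 mm and 7.16 degrees, less where a joint would pass 70% of its speed; a pose out of reach is approached as far as the arm can. A call is refused whole if a number of a shift passes 41.7 or a number of a turn 0.125, either way. A call with a gripper value outside its range is refused whole. The fingers move at their own pace and stop on an object; "grip_force" is the grip in N (left out, the last holds). Time passes only in rows, so rows that do not move let the fingers close. It gives the time, the measured TCP pose, the force, the opening and the grip force at its end, in the units of the state.
- arm.observe(): the state, without advancing time (a new reading comes with each control period).
- arm.snapshot(name): name is "side" or "top"; returns (picture, depth): 480x640x3 uint8, red, green, blue; 480x640 float32, m along the optical axis (not along the pixel's ray), 0 where there is no reading.
- arm.camera_info(name): a dict with "intrinsics" (3x3 intrinsics, pixels), "dist_coeffs" ([k1, k2, p1, p2, k3] as OpenCV has them; the pictures are not rectified), "cam_to_world" (4x4, takes a point from camera to world coordinates). Camera axes: x right, y up, looking along -z (the intrinsics and any distortion apply to the point x, -y, -z); pixel columns grow to the right and rows downward; lengths in m; the calibration is good to about 2 mm. A picture is of the moment at which its call begins. camera_info takes no time and is no camera call.
- arm.finish_job(): hands the job in; it is judged then, once.
Trained networks look in the newest picture that a camera, given by its name, has taken for a name from the list of things; names that differ only in an ending like _2 or _b are one class to them, and where a whole thing is asked for, a point or a joint stands for the part that bears it (a point fixed in the world has none). Each returns a list of dicts, best first, with "confidence" (0 to 1); they miss things now and then, are a little off and sometimes report something else, mostly with a low value. They report only what shows in the picture. A call takes as long as a camera call. They do not tell look-alikes from the thing itself.
- arm.spot_in(camera, name): "position" ([column, row] in pixels, amid what is visible of it).
The state is a dict: "time": time; "joint_pos": joint angles; "joint_velocities": joint speeds; "effort": joint torques, N m; "tool_pos": TCP position; "orientation": TCP orientation; "ft_force": force on the tool from outside, world axes, zero at the start; "torque": the same for the moment, N m; "finger_gap": finger opening in m; "grasp_force": force on a finger pad.
Only numpy, scipy, OpenCV 4.12 (cv2) and the standard library are available. Lean on these libraries where they do the work, as an engineer would, in place of code of your own. Each camera call takes 0.05 s, during which the arm holds its last target. There are 200 camera calls.

### The job

Press the die holder's sprung release lever down until it clicks and stays down, so that the keeper bar draws back from the dies. Then lift out the folding die with the single pointed tongue and hold it up to the inspection camera: tongue tip 9 cm straight in front of the lens (the viewing point), tongue pointing into the lens along its line of sight, die not rolled over sideways. Finish while still holding it there, still; leave the forked die in its nest and the other things where they are, and do not touch the camera or its stand.

Things in the scene. Friction and masses are not known exactly. Their poses are not given: they have to be found in the camera images.
- tongue_die_center (a point): Centre (half-way up) of the die to present: aluminium block 44 (x) x 24 (y) x 64 mm high, some 0.25 kg, with one flat pointed steel tongue out of its +x face at half height and a foot 15 long, 5 high at the bottom of its -x face; z up. It stands in one of the holder's two nests, underside 10 mm above the table, tongue away from the robot. Grip across its 24 mm width, lift straight up.
- tongue_die_tip (a point): Tip of that die's tongue (14 wide, 6 mm thick): 55 mm along +x from the die's centre, same axes.
- tongue_die: The same tongue die, origin at the centre of its underside, same axes. Its nest's side rails reach 15 mm above the table, the stop in front 18 mm; the keeper bar (16 to 22 mm above the table) lies over its foot and stops it from being lifted until the lever is down.
- fork_die_center (a point): Centre of the other die, to be left in its nest: same block, same axes, but with two parallel prongs like a fork in place of the single tongue. The nests lie side by side, 90 mm apart along the dies' y; which die is in which varies.
- lever (a joint): Release lever of the die holder, on a level hinge at the holder's right-hand end seen from the robot. 0 = up (rest), 0.36 rad = fully down on its stop. Its spring pushes back with about 9 N at the pad at first; past about 0.27 rad it snaps over and is held down by itself. The keeper bar draws back 16 mm with the stroke.
- lever_pad (a point): Centre of the upper face of the lever's black press pad, 40 x 30 mm, about 91 mm above the table when up, at the lever's end nearest the robot. Seen from above its x and y axes lie along the holder's, x away from the robot. Pressing fully lowers it 35 mm, nearly straight down, and moves it about 8 mm towards -x.
- view_point (a point): The viewing point in the air, 90 mm straight in front of the lens; nothing is there. Its +x axis runs along the line of sight into the lens, away from the robot and upwards (the camera looks down by 0.2 to 0.45 rad); its y axis is level. The die is right when its tongue tip is here and its x, y, z axes are parallel to these.
- lens (a point): Centre of the front glass of the inspection camera, same axes as the viewing point. Camera: grey box 55 x 46 x 46 mm behind a round lens 44 mm across, about 0.25 m above the table.
- camera_stand: Stand of the inspection camera, origin on the table under the camera, x axis pointing away from the viewing side; its 20 mm column, 314 mm high, stands 55 mm further along +x on a dark base 110 x 120 mm. Not to be touched.
- screwdriver: Bystander: screwdriver lying on the bench, handle to its -x.
- wrench: Bystander: wrench lying on the bench.
- tape_roll: Bystander: roll of tape lying flat, 72 mm across, 19 mm high; origin under its centre.
- cup: Bystander: white plastic cup, 74 mm across, 85 mm high; origin under its centre.
- oil_bottle: Bystander: small white bottle, 48 mm across, 120 mm high; origin under its centre.
- bobbin: Bystander: empty black bobbin standing on end, 60 mm across, 50 mm high; origin under its centre.
Mind the look-alikes: they are no part of the job. What is shaped like the tongue_die but orange or turquoise is not meant.

How it is judged (in metres and radians):
On the way, in this order (a step that is already met when the one before it is completed fails the run):
1. the lever is pressed fully down, past its detent (value of joint lever above 0.33 rad), for 0.2 s.
2. the tongue die is lifted clear of the holder, the lever staying down (height (world z) of tongue_die_center above 0.1 m and value of joint lever above 0.33 rad), for 0.2 s.
At the end, for the whole second after the job is handed in: Gripped and at rest in the air, centre over 110 mm above the table: tongue tip within 15 mm of the viewing point, tongue along the line of sight and unrolled within 0.2 rad; lever still down; forked die within 12 mm of its start (distance between tongue_die_tip and view_point below 0.015 m and angle between the x axis of tongue_die_center and the x axis of view_point, either way round below 0.2 rad and angle between the y axis of tongue_die_center and the y axis of view_point, either way round below 0.2 rad and x of tongue_die_center in the frame of view_point below -0.04 m and angle between tongue_die_center's own z axis and vertical below 1 rad and height (world z) of tongue_die_center above 0.11 m and contact force between tongue_die and the fingers above 1 N and linear speed of tongue_die below 0.02 m/s and value of joint lever above 0.33 rad and distance of fork_die_center from where it was at the start of the episode below 0.012 m); the arm keeps its last pose, push and grip.
It fails at once if the forked die is taken out of its nest (distance of fork_die_center from where it was at the start of the episode above 0.02 m).
It fails at once if the camera or its stand is touched (contact force between camera_stand and anything else above 2 N).
It fails at once if a bystander is knocked more than 40 mm from its place (distance of any of screwdriver, wrench, tape_roll, cup, oil_bottle, bobbin from where it was at the start of the episode above 0.04 m).
It also fails if it takes over 48 s, if anything falls off the work surface, if the arm or the gripper's body presses on something with over 40 N, if the wrist force passes 120 N, or if a joint passes its speed limit or range.

## Working session

There is one attempt and no reset: what is moved stays moved. The work goes in short steps, Python scripts to look and compute and a tool call to move; the robot and the scene stay as the last step left them, time stands still between calls to the robot, and variables do not carry over. Pictures are saved under pics/ and viewed, at most 10 in all, crops included, and the job is handed in when it is done.

Besides the shell and the picture viewer there is one more tool, called after "Request:" as name(argument=value, ...), one argument or row to a line, values as JSON. move_arm: Moves the arm, as the interface text tells. Its arguments: {"type":"object","properties":{"commands":{"type":"array"},"grip_force":{"type":"number"}},"required":["commands"]}

```bash
mkdir -p pics; cat > h.py <<'E'
import numpy as np, cv2
from bench import arm
def load(cam):
    d=np.load(f'{cam}.npz'); return d['im'],d['dep'],d['K'],d['D'],d['T']
def snap(cam):
    im,dep=arm.snapshot(cam); i=arm.camera_info(cam)
    K,D,T=[np.array(i[k],float) for k in('intrinsics','dist_coeffs','cam_to_world')]
    np.savez(f'{cam}.npz',im=im,dep=dep,K=K,D=D,T=T); return im,dep,K,D,T
def cloud(cam):
    im,dep,K,D,T=load(cam); v,u=np.mgrid[0:480,0:640]
    p=cv2.undistortPoints(np.stack([u,v],-1).reshape(-1,1,2).astype(float),K,D).reshape(480,640,2)
    P=np.stack([p[...,0]*dep,-p[...,1]*dep,-dep],-1)@T[:3,:3].T+T[:3,3]
    P[dep==0]=np.nan; return im,P
def med(P,uv,r=2):
    u,v=map(int,np.round(uv)); return np.nanmedian(P[v-r:v+r+1,u-r:u+r+1].reshape(-1,3),0)
E
python3 - <<'E'
from h import *
for c in('side','top'):
    im=snap(c)[0]; cv2.imwrite(f'pics/{c}0.png',im[...,::-1]); _,P=cloud(c)
    print(c,np.round(load(c)[4][:3,3],3))
    for n in('tongue_die_center','tongue_die_tip','fork_die_center','lever_pad','lens','camera_stand','cup','oil_bottle','bobbin','tape_roll','screwdriver','wrench'):
        for r in arm.spot_in(c,n)[:3]: print(n,np.round(r['position']),round(r['confidence'],2),np.round(med(P,r['position']),3))
E
```

```text
side [0.139 0.879 0.914]
tongue_die_center [411. 281.] 0.92 [ 0.374 -0.079  0.047]
tongue_die_center [346. 255.] 0.88 [ 0.546 -0.1    0.057]
tongue_die_center [310. 287.] 0.76 [0.586 0.023 0.04 ]
tongue_die_tip [346. 253.] 0.81 [ 0.546 -0.1    0.062]
tongue_die_tip [310. 286.] 0.76 [0.585 0.023 0.042]
tongue_die_tip [416. 280.] 0.7 [ 0.363 -0.081  0.054]
fork_die_center [361. 237.] 0.65 [ 0.542 -0.189  0.049]
lever_pad [377. 210.] 0.53 [ 0.57  -0.389  0.002]
lens [218. 239.] 0.81 [0.674 0.216 0.288]
camera_stand [200. 283.] 0.97 [0.862 0.081 0.   ]
cup [244. 268.] 0.66 [0.751 0.041 0.054]
oil_bottle [354. 188.] 0.69 [ 0.644 -0.391  0.055]
bobbin [266. 422.] 0.56 [0.496 0.391 0.051]
bobbin [217. 241.] 0.29 [0.673 0.222 0.288]
tape_roll [353. 329.] 0.58 [0.457 0.072 0.   ]
screwdriver [344. 365.] 0.71 [0.427 0.194 0.025]
wrench [445. 215.] 0.81 [ 0.381 -0.437  0.005]
top [ 0.455 -0.005  1.223]
tongue_die_center [345. 327.] 0.78 [ 0.369 -0.099  0.065]
tongue_die_center [403. 330.] 0.69 [ 0.362 -0.25   0.064]
tongue_die_center [352. 263.] 0.61 [ 0.534 -0.116  0.074]
tongue_die_tip [346. 325.] 0.84 [ 0.374 -0.101  0.065]
tongue_die_tip [401. 332.] 0.83 [ 0.357 -0.244  0.063]
tongue_die_tip [300. 242.] 0.7 [0.589 0.02  0.064]
lever_pad [411. 264.] 0.77 [ 0.532 -0.27   0.077]
lens [215. 183.] 0.56 [0.688 0.199 0.29 ]
camera_stand [218. 177.] 0.82 [0.701 0.193 0.292]
cup [303. 174.] 0.63 [0.787 0.016 0.005]
oil_bottle [457. 217.] 0.89 [ 0.657 -0.394  0.08 ]
bobbin [161. 273.] 0.58 [0.504 0.386 0.05 ]
bobbin [381. 259.] 0.33 [ 0.545 -0.191  0.072]
tape_roll [274. 287.] 0.52 [0.471 0.09  0.018]
screwdriver [235. 303.] 0.8 [0.427 0.193 0.024]
wrench [470. 317.] 0.58 [ 0.392 -0.449  0.005]
```

View pics/side0.png

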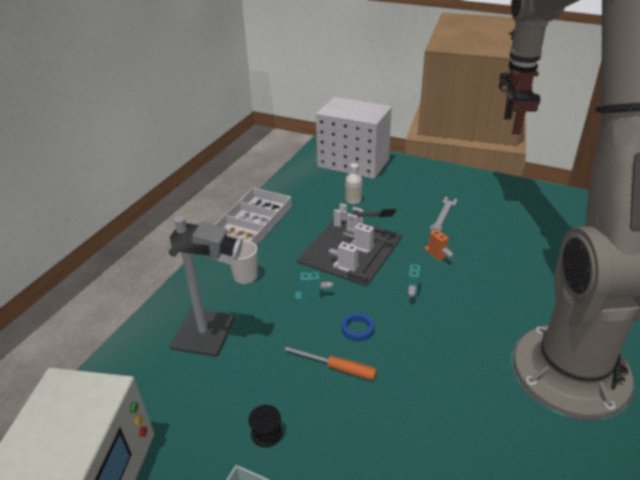

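View pics/top0.png

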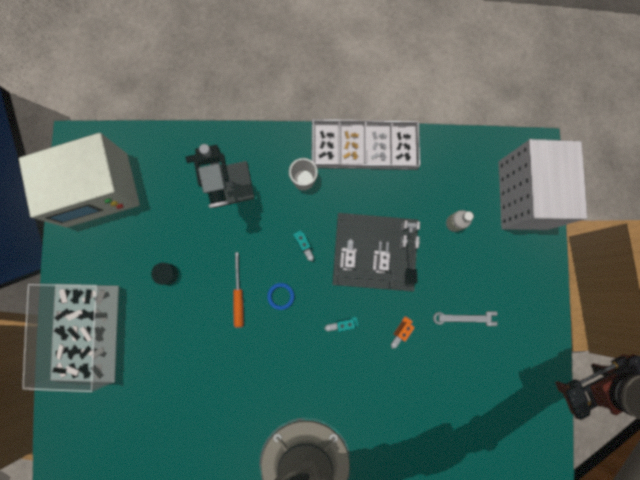

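```bash
python3 - <<'E'
from h import *
np.set_printoptions(suppress=True,precision=4)
a=load('top')[0][205:300,325:430]; b=load('side')[0][195:290,290:405]; c=load('top')[0][135:230,175:275]; d=load('side')[0][210:360,160:270]
f=lambda x:cv2.resize(x,(400,300),interpolation=cv2.INTER_CUBIC)
cv2.imwrite('pics/crop.png',np.vstack([np.hstack([f(a),f(b)]),np.hstack([f(c),f(d)])])[...,::-1])
def rect(Q,l):
    r=cv2.minAreaRect((Q[:,:2]*1000).astype(np.float32)); print(l,len(Q),np.round(r[0],1),np.round(r[1],1),round(r[2],1),'z',np.round(np.percentile(Q[:,2],[5,50,95]),3))
for cam in('top','side'):
    im,P=cloud(cam); Z=P[...,2]; g=im.astype(int)
    u=np.arange(640)[None]; 
    def reg(x0,x1,y0,y1,z0,z1): return (P[...,0]>x0)&(P[...,0]<x1)&(P[...,1]>y0)&(P[...,1]<y1)&(Z>z0)&(Z<z1)
    for nm,y0,y1 in(('L',-.16,-.06),('R',-.23,-.16)): 
        m=reg(.45,.62,y0,y1,.068,.085); rect(P[m],cam+nm)
        print(np.median(P[m],0))
    m=reg(.45,.62,-.33,-.235,.078,.11); rect(P[m],cam+' pad'); print(np.median(P[m],0))
    m=reg(.42,.7,-.33,-.02,-.01,.02)&(im.max(-1)<75)&(abs(g[...,1]-g[...,0])<10)
    m=cv2.morphologyEx(m.astype(np.uint8),cv2.MORPH_OPEN,np.ones((5,5)))>0; rect(P[m],cam+' plate')
    m=reg(.55,.95,.05,.4,.19,.4); Q=P[m]; rect(Q,cam+' cam')
    m=reg(.6,1,.0,.4,-.01,.02)&(im.max(-1)<75)&(abs(g[...,1]-g[...,0])<10)
    m=cv2.morphologyEx(m.astype(np.uint8),cv2.MORPH_OPEN,np.ones((5,5)))>0; rect(P[m],cam+' base')
    m=reg(.6,1,.0,.4,.05,.19); Q=P[m]; print('col',len(Q),np.median(Q,0))
    m=reg(.6,1,.0,.4,.295,.33); Q=P[m]; print('coltop',len(Q),np.median(Q,0))
E
```

```text
topL 156 [ 546.3 -110.9] [23.9 44.1] 85.2 z [0.07  0.074 0.077]
[ 0.5466 -0.1105  0.0737]
topR 158 [ 540.  -200.9] [24.9 42.6] 89.0 z [0.07  0.074 0.078]
[ 0.5401 -0.1998  0.0738]
top pad 202 [ 510.8 -266.3] [29.7 58. ] 85.3 z [0.08  0.09  0.097]
[ 0.5033 -0.2654  0.0903]
top plate 611 [ 555.  -243.5] [ 69.5 168.5] 88.3 z [0.006 0.01  0.014]
top cam 1604 [708.7 207.4] [135.5  79.9] 27.7 z [0.264 0.286 0.306]
top base 138 [747.6 199.2] [34.6 71. ] 11.3 z [0.01  0.014 0.018]
col 254 [0.7773 0.0256 0.0703]
coltop 239 [0.7234 0.216  0.298 ]
sideL 138 [ 546.8 -110.2] [27.4 46. ] 82.4 z [0.069 0.074 0.077]
[ 0.5459 -0.1077  0.0736]
sideR 126 [ 540.4 -199.5] [28.3 46.7] 86.8 z [0.069 0.073 0.077]
[ 0.5401 -0.1966  0.0734]
side pad 129 [ 509.1 -264.9] [34.5 53.1] 84.1 z [0.079 0.09  0.097]
[ 0.503  -0.2627  0.0897]
side plate 1351 [ 571.  -183.6] [224.2 200.2] 86.4 z [0.007 0.01  0.014]
side cam 2284 [708.8 207.8] [135.3  82.9] 26.8 z [0.219 0.279 0.301]
side base 1504 [754.  221.9] [108.7 119. ] 12.8 z [0.01  0.014 0.018]
col 828 [0.7493 0.2203 0.0837]
coltop 275 [0.746  0.2217 0.2982]
```

View pics/crop.png

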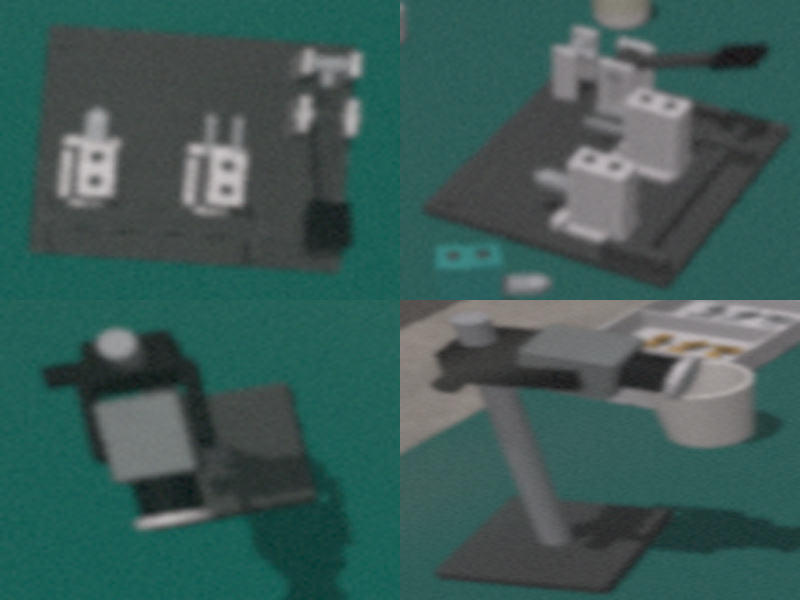

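The top picture shows the single-tongue die in the left nest (348,257), the fork in the right nest (382,259), and the pad at (411,274). The look-alikes are orange (403,332) and turquoise (345,325) and (303,244). The lens's white ring is at about (218,204), facing the robot. I choose the aluminium one at (348,257), and the crop confirms it. Next is the camera's axis.

```bash
python3 - <<'E'
from h import *
np.set_printoptions(suppress=True,precision=4)
A=[];Rg=[];B=[]
for cam in('top','side'):
    im,P=cloud(cam); Z=P[...,2]; g=im.astype(int)
    x0,y0=(175,135) if cam=='top' else (160,210)
    sx,sy=(100/400,95/300) if cam=='top' else (110/400,150/300)
    def box(a,b,c,d):
        s=np.zeros(Z.shape,bool); oy=300; ox=0 if cam=='top' else 400
        s[int(y0+(c-oy)*sy):int(y0+(d-oy)*sy)+1,int(x0+(a-ox)*sx):int(x0+(b-ox)*sx)+1]=1; return s
    top=box(105,185,400,465) if cam=='top' else box(540,620,335,350)
    pl=P[top]; A.append(pl)
    q=pl-pl.mean(0); w,s,v=np.linalg.svd(q); n=v[2]*np.sign(v[2,2]); print(cam,'plane n',n,'rms',s[2]/len(q)**.5,'c',pl.mean(0))
    r=(box(130,215,505,535) if cam=='top' else box(660,705,350,400))&(im.min(-1)>(130))&(P[...,2]>.18)
    if cam=='side': r=r&(P[...,1]>.1)
    R=P[r]; Rg.append(R); print('ring',len(R)); print(R)
    # whole camera side points
    gm=(im.min(-1)>85)&(im.min(-1)<175)&(Z>.25)&(P[...,0]>.6)&(P[...,0]<.73)&(P[...,1]>.1)&(P[...,1]<.3)
    b=P[gm&(abs((P-pl.mean(0))@n)<.004)]; rr=cv2.minAreaRect((b[:,:2]*1000).astype(np.float32)); print('boxtop',len(b),rr)
E
```

```text
Traceback (most recent call last):
numpy.linalg.LinAlgError: SVD did not converge
```

```bash
cat > cam.py <<'E'
from h import *
np.set_printoptions(suppress=True,precision=4)
for cam in('top','side'):
    im,P=cloud(cam); Z=P[...,2]; ok=np.isfinite(Z)
    x0,y0=(175,135) if cam=='top' else (160,210)
    sx,sy=(100/400,95/300) if cam=='top' else (110/400,150/300)
    def box(a,b,c,d):
        s=np.zeros(Z.shape,bool); ox=0 if cam=='top' else 400
        s[int(y0+(c-300)*sy):int(y0+(d-300)*sy)+1,int(x0+(a-ox)*sx):int(x0+(b-ox)*sx)+1]=1; return s&ok
    pl=P[box(105,185,400,465) if cam=='top' else box(545,615,337,352)]
    pl=pl[abs(pl[:,2]-np.median(pl[:,2]))<.02]
    q=pl-pl.mean(0); w,s,v=np.linalg.svd(q); n=v[2]*np.sign(v[2,2]); print(cam,'plane n',n,'rms',s[2]/len(q)**.5,len(q),'c',pl.mean(0))
    r=(box(130,215,505,535) if cam=='top' else box(660,705,350,400))&(im.min(-1)>120)&(Z>.18)&(P[...,1]>.1)
    R=P[r]; print('ring',len(R)); print(np.round(R[:25]*1000))
    gm=ok&(im.min(-1)>85)&(Z>.25)&(P[...,0]>.6)&(P[...,0]<.74)&(P[...,1]>.1)&(P[...,1]<.3)
    b=P[gm]; b=b[abs((b-pl.mean(0))@n)<.005]; print('boxtop',len(b),cv2.minAreaRect((b[:,:2]*1000).astype(np.float32)))
E
python3 cam.py
```

```text
top plane n [-0.1857 -0.0432  0.9817] rms 0.002776217169839352 452 c [0.7013 0.2079 0.2925]
ring 44
[[648. 191. 281.]
 [649. 190. 276.]
 [649. 187. 278.]
 [649. 185. 279.]
 [649. 183. 277.]
 [649. 181. 276.]
 [647. 202. 278.]
 [647. 200. 278.]
 [646. 198. 279.]
 [646. 195. 280.]
 [647. 194. 276.]
 [646. 191. 279.]
 [647. 189. 278.]
 [647. 187. 278.]
 [647. 185. 276.]
 [648. 184. 274.]
 [648. 182. 274.]
 [645. 209. 277.]
 [644. 206. 279.]
 [644. 204. 280.]
 [645. 203. 276.]
 [644. 200. 278.]
 [645. 198. 277.]
 [644. 195. 281.]
 [644. 193. 280.]]
boxtop 540 ((683.2303466796875, 205.00636291503906), (85.82392120361328, 43.73509979248047), 12.419600486755371)
side plane n [-0.1794 -0.0829  0.9803] rms 0.001270904804644668 189 c [0.6984 0.2094 0.2929]
ring 80
[[648. 187. 278.]
 [647. 184. 276.]
 [648. 180. 273.]
 [651. 188. 276.]
 [647. 191. 279.]
 [644. 193. 281.]
 [644. 189. 278.]
 [644. 186. 276.]
 [649. 192. 276.]
 [644. 196. 281.]
 [644. 193. 279.]
 [641. 194. 280.]
 [648. 198. 278.]
 [645. 198. 279.]
 [644. 196. 278.]
 [642. 196. 279.]
 [641. 195. 279.]
 [646. 200. 278.]
 [642. 202. 281.]
 [641. 200. 280.]
 [639. 200. 280.]
 [643. 205. 280.]
 [642. 203. 279.]
 [641. 201. 278.]
 [641. 199. 277.]]
boxtop 503 ((681.81689453125, 203.64114379882812), (84.41132354736328, 50.093963623046875), 13.224581718444824)
```

```bash
python3 - <<'E'
from h import *
s=arm.observe(); print({k:np.round(s[k],3) for k in('time','tool_pos','orientation','finger_gap','ft_force','joint_pos')}, arm.tip_extent)
E
```

```text
{'time': np.float64(1.3), 'tool_pos': array([ 0.265, -0.621,  0.231]), 'orientation': array([ 1.79999e+02, -1.00000e-03,  2.31350e+01]), 'finger_gap': np.float64(0.088), 'ft_force': array([-0.342, -0.496,  0.248]), 'joint_pos': array([60.67 , 27.33 ,  1.284, 89.118, -0.66 , 63.559, -4.761])} 0.008
```

Request:
move_arm(
  commands=[
    [[0, 0, -0.04, 20, 30, -5, 0], [0, 0, -0.04, 20, 30, -5, 0], [0, 0, -0.04, 20, 30, -5, 0], [0, 0, -0.04, 20, 30, -5, 0], [0, 0, -0.04, 20, 30, -5, 0], [0, 0, -0.04, 20, 30, -5, 0], [0, 0, -0.04, 20, 30, -5, 0], [0, 0, -0.04, 20, 30, -5, 0]],
  ],
  grip_force=30,
)

```text
time: 1.97
tool_pos: [0.426, -0.3793, 0.1907]
orientation: [180.0, -0.0, 4.7]
ft_force: [0.5, 0.2, -0.3]
finger_gap: 0.0378
grasp_force: 0.0
```

Request:
move_arm(
  commands=[
    [[0, 0, -0.04, 20, 30, -10, 0], [0, 0, -0.04, 20, 30, -10, 0], [0, 0, -0.04, 20, 30, -20, 0], [0, 0, -0.037, 18, 26, -20, 0], [0, 0, 0, 0, 0, 0, 0], [0, 0, 0, 0, 0, 0, 0]],
  ],
)

```text
time: 2.47
tool_pos: [0.5038, -0.2621, 0.1295]
orientation: [-179.9, 0.1, -3.9]
ft_force: [-0.8, -1.6, -0.2]
finger_gap: 0.0007
grasp_force: 0.0
```

Request:
move_arm(
  commands=[
    [[0, 0, 0, 0, -3, -15, 0], [0, 0, 0, 0, 0, -15, 0], [0, 0, 0, -1, 0, -5, 0], [0, 0, 0, -1, 0, -5, 0], [0, 0, 0, -1, 0, -5, 0], [0, 0, 0, -1, 0, -5, 0]],
  ],
)

```text
time: 2.97
tool_pos: [0.4985, -0.2697, 0.0815]
orientation: [179.9, -0.0, -4.3]
ft_force: [-0.7, -0.2, 3.1]
finger_gap: 0.0005
grasp_force: 1.1
```

Request:
move_arm(
  commands=[
    [[0, 0, 0, -1, 0, -5, 0], [0, 0, 0, -1, 0, -5, 0], [0, 0, 0, -1, 0, -4, 0], [0, 0, 0, -1, 0, -3, 0], [0, 0, 0, 0, 0, 0, 0], [0, 0, 0, 0, 0, 0, 0], [0, 0, 0, 0, 0, 0, 0]],
  ],
)

```text
time: 3.55
tool_pos: [0.4955, -0.2677, 0.0643]
orientation: [-180.0, -0.0, -4.2]
ft_force: [-1.4, -0.1, 7.3]
finger_gap: 0.0006
grasp_force: 3.7
```

Request:
move_arm(
  commands=[
    [[0, 0, 0, 0, 0, -2, 0], [0, 0, 0, 0, 0, -2, 0], [0, 0, 0, 0, 0, 0, 0], [0, 0, 0, 0, 0, 0, 0], [0, 0, 0, 0, 0, 0, 0]],
  ],
)

```text
time: 3.97
tool_pos: [0.4956, -0.2678, 0.0635]
orientation: [180.0, -0.0, -4.2]
ft_force: [-13.1, 5.8, 39.1]
finger_gap: 0.0004
grasp_force: 19.6
```

Request:
move_arm(
  commands=[
    [[0, 0, 0, 0, 0, 10, 0], [0, 0, 0, 0, 0, 30, 0], [0, 0, 0, 0, 0, 35, 0.6], [0, 0, 0, 5, 20, 20, 1], [0, 0, 0, 10, 35, 5, 1], [0, 0, 0, 12, 35, 0, 1], [0, 0, 0, 12, 35, 0, 1], [0, 0, 0, 12, 32, 0, 1]],
  ],
)

```text
time: 4.63
tool_pos: [0.5467, -0.1085, 0.16]
orientation: [-180.0, -0.0, -4.2]
ft_force: [1.0, -0.5, 0.0]
finger_gap: 0.0371
grasp_force: 0.0
```

```bash
python3 - <<'E'
from h import *
s=arm.observe(); print(np.round(s['tool_pos'],4),s['orientation'],s['finger_gap'])
im=snap('side')[0]; _,P=cloud('side')
m=(P[...,0]>.45)&(P[...,0]<.62)&(P[...,1]>-.33)&(P[...,1]<-.235)
Q=P[m]; q=Q[(Q[:,0]<.515)&(Q[:,2]>.03)]; print('pad',len(q),np.nanmedian(q,0) if len(q) else 0)
cv2.imwrite('pics/s1.png',cv2.resize(im[150:310,270:430],(600,600),interpolation=cv2.INTER_CUBIC)[...,::-1])
E
```

```text
[ 0.5467 -0.1085  0.16  ] [-1.79976650e+02 -4.36210000e-02 -4.16304345e+00] 0.03713701025360142
pad 134 [ 0.49364321 -0.26146244  0.05586384]
```

View pics/s1.png

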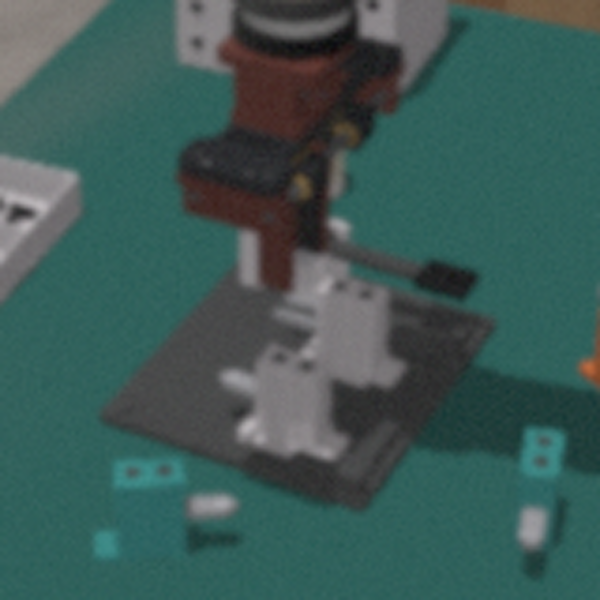

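The lever is down (pad at z 56 mm) and both die feet are free, at crop (330,440) and (385,375). Descending on the tongue die.

Request:
move_arm(
  commands=[
    [[0, 0, 0, 0, -2, 0, 1], [0, 0, 0, 0, 0, 0, 1], [0, 0, 0, 0, 0, 0, 1], [0, 0, 0, 0, 0, -20, 1], [0, 0, 0, 0, 0, -20, 1], [0, 0, 0, 0, 0, -20, 1], [0, 0, 0, 0, 0, -20, 1]],
  ],
)

```text
time: 5.27
tool_pos: [0.5457, -0.1148, 0.0789]
orientation: [180.0, -0.0, -4.4]
ft_force: [-0.2, 0.1, 0.4]
finger_gap: 0.0862
grasp_force: 0.0
```

Request:
move_arm(
  commands=[
    [[0, 0, 0, 0, 0, -20, 1], [0, 0, 0, 0, 0, -20, 1], [0, 0, 0, 0, 0, 0, 1], [0, 0, 0, 0, 0, 0, 1]],
  ],
)

```text
time: 5.6
tool_pos: [0.5451, -0.1141, 0.039]
orientation: [180.0, 0.1, -4.3]
ft_force: [0.8, -0.2, -0.1]
finger_gap: 0.0877
grasp_force: 0.0
```

Request:
move_arm(
  commands=[
    [[0, 0, 0, 0, 0, 0, 0.2], [0, 0, 0, 0, 0, 0, 0.2], [0, 0, 0, 0, 0, 0, 0.2], [0, 0, 0, 0, 0, 0, 0.1], [0, 0, 0, 0, 0, 0, 0], [0, 0, 0, 0, 0, 0, 0], [0, 0, 0, 0, 0, 0, 0], [0, 0, 0, 0, 0, 0, 0]],
  ],
  grip_force=35,
)

```text
time: 6.27
tool_pos: [0.5463, -0.1127, 0.0397]
orientation: [180.0, -0.0, -4.2]
ft_force: [0.1, -0.5, -0.1]
finger_gap: 0.0378
grasp_force: 0.0
```

Request:
move_arm(
  commands=[
    [[0, 0, 0, 0, 0, 0, 0], [0, 0, 0, 0, 0, 0, 0], [0, 0, 0, 0, 0, 0, 0], [0, 0, 0, 0, 0, 0, 0], [0, 0, 0, 0, 0, 0, 0], [0, 0, 0, 0, 0, 0, 0]],
  ],
)

```text
time: 6.77
tool_pos: [0.5463, -0.1125, 0.0397]
orientation: [-180.0, -0.0, -4.2]
ft_force: [0.7, 0.4, -0.5]
finger_gap: 0.0237
grasp_force: 35.0
```

Request:
move_arm(
  commands=[
    [[0, 0, 0, 0, 0, 10, 0], [0, 0, 0, 0, 0, 20, 0], [0, 0, 0, 0, 0, 25, 0], [0, 0, 0, 0, 0, 30, 0], [0, 0, 0, 0, 0, 30, 0], [0, 0, 0, 0, 0, 30, 0], [0, 0, 0, 0, 0, 20, 0], [0, 0, 0, 0, 0, 0, 0]],
  ],
)

```text
time: 7.43
tool_pos: [0.5486, -0.1134, 0.2098]
orientation: [180.0, -0.5, -4.2]
ft_force: [0.3, -0.2, -1.8]
finger_gap: 0.0239
grasp_force: 35.0
```

Request:
move_arm(
  commands=[
    [[0, 0, 0.037, -9, 34, 1, 0], [0, 0, 0.037, -9, 34, 1, 0], [0, 0, 0.037, -9, 34, 1, 0], [0, 0, 0.037, -9, 34, 1, 0], [0, 0, 0.037, -9, 34, 1, 0], [0, 0, 0.037, -9, 34, 1, 0], [0, 0, 0.037, -9, 34, 1, 0], [0, 0, 0.037, -9, 34, 1, 0]],
  ],
)

```text
time: 8.1
tool_pos: [0.4727, 0.1602, 0.2118]
orientation: [180.0, 0.1, 12.8]
ft_force: [0.2, -0.2, -1.6]
finger_gap: 0.0239
grasp_force: 35.0
```

Request:
move_arm(
  commands=[
    [[0.0115, -0.051, 0, 0, 0, 0, 0], [0.0115, -0.051, 0, 0, 0, 0, 0], [0.0115, -0.051, 0, 0, 0, 0, 0], [0.0115, -0.051, 0, 0, 0, 0, 0], [0, 0, 0, 0, 0, 0, 0], [0, 0, 0, 0, 0, 0, 0], [0, 0, 0, 0, 0, 0, 0]],
  ],
)

```text
time: 8.68
tool_pos: [0.4743, 0.1591, 0.2124]
orientation: [180.0, -11.9, 12.7]
ft_force: [0.0, -0.1, -1.8]
finger_gap: 0.0237
grasp_force: 35.0
```

```bash
python3 - <<'E'
from h import *
np.set_printoptions(suppress=True,precision=4)
from scipy.spatial.transform import Rotation as R
s=arm.observe(); Rm=R.from_euler('xyz',s['orientation'],degrees=True).as_matrix(); print(s['tool_pos'],'\n',Rm)
a=snap('side')[0]; b=snap('top')[0]
for c in('side','top'):
    _,P=cloud(c)
    for n in('tongue_die_tip','tongue_die_center','lens'):
        for r in arm.spot_in(c,n)[:3]: print(c,n,np.round(r['position']),round(r['confidence'],2),np.round(med(P,r['position'],1),3))
f=lambda x:cv2.resize(x,(400,400),interpolation=cv2.INTER_CUBIC)
cv2.imwrite('pics/c2.png',np.hstack([f(a[190:310,190:310]),f(b[150:270,180:300])])[...,::-1])
E
```

```text
[0.4743 0.1591 0.2124] 
 [[ 0.9544  0.2206  0.201 ]
 [ 0.2159 -0.9754  0.0451]
 [ 0.206   0.0003 -0.9786]]
side tongue_die_tip [306. 289.] 0.86 [0.593 0.028 0.034]
side tongue_die_tip [439. 245.] 0.86 [ 0.35  -0.237  0.047]
side tongue_die_tip [328. 291.] 0.81 [0.47  0.172 0.194]
side tongue_die_center [411. 279.] 0.81 [ 0.374 -0.078  0.056]
side tongue_die_center [247. 266.] 0.74 [0.748 0.033 0.056]
side tongue_die_center [438. 244.] 0.69 [ 0.353 -0.24   0.049]
side lens [219. 240.] 0.83 [0.672 0.216 0.287]
top tongue_die_tip [302. 244.] 0.77 [0.583 0.015 0.065]
top tongue_die_tip [346. 324.] 0.76 [ 0.377 -0.101  0.064]
top tongue_die_tip [400. 331.] 0.61 [ 0.359 -0.242  0.062]
top tongue_die_center [344. 325.] 0.84 [ 0.374 -0.096  0.064]
top tongue_die_center [405. 330.] 0.74 [ 0.362 -0.255  0.064]
top tongue_die_center [407. 266.] 0.65 [ 0.529 -0.264  0.055]
top lens [214. 180.] 0.68 [0.694 0.202 0.291]
```

View pics/c2.png

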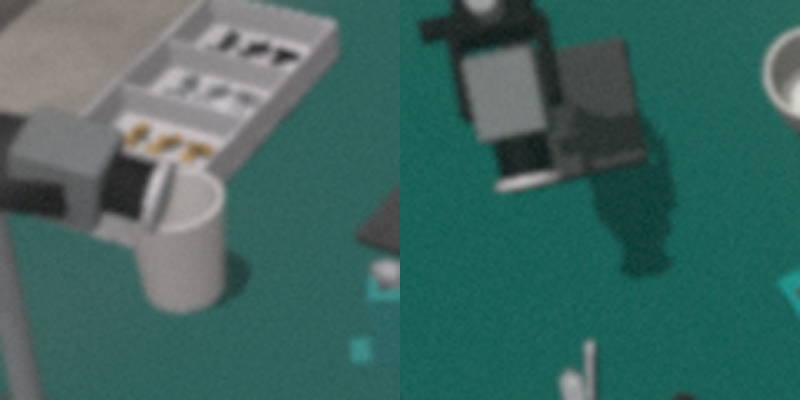

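```bash
python3 - <<'E'
from h import *
np.set_printoptions(suppress=True,precision=1)
from scipy.spatial.transform import Rotation as R
s=arm.observe(); T=np.array(s['tool_pos']); Rm=R.from_euler('xyz',s['orientation'],degrees=True).as_matrix()
Lc=np.array([.646,.197,.258])
for c in('side','top'):
    im,P=cloud(c); q=(P-T)@Rm*1000; m=(q[...,0]>26)&(q[...,0]<75)&(abs(q[...,1])<25)&(abs(q[...,2])<25)
    Q=q[m]; v,u=np.nonzero(m); print(c,'tongue',len(Q),'px',u.min(initial=999),u.max(initial=0),v.min(initial=999),v.max(initial=0)); 
    if len(Q): print(np.percentile(Q,[2,25,50,75,98],axis=0))
    q=(P-Lc)@Rm*1000; m=(q[...,0]>-40)&(q[...,0]<20)&(abs(q[...,1])<30)&(abs(q[...,2])<30); Q=q[m]; br=im[m].min(-1)
    print('lens bright pts'); B=Q[br>110]; print(len(B),np.percentile(B,[2,10,50,90,98],axis=0)); print('all',np.percentile(Q,[1,5,50],axis=0))
E
```

```text
side tongue 72 px 301 314 268 277
[[28.9 -9.2 -7.5]
 [39.5 -6.7 -5.5]
 [44.3 -4.2 -4.4]
 [48.7  0.3 -2.6]
 [54.5  6.3  1.2]]
lens bright pts
124 [[ -2.4 -20.8 -23.6]
 [ -1.9 -18.3 -20.3]
 [  0.6  -9.9 -10. ]
 [  5.7  10.6  11.1]
 [  6.9  16.7  16.2]]
all [[ -2.9 -20.7 -23.5]
 [ -2.4 -18.3 -20.1]
 [  5.7  -9.5 -10. ]]
top tongue 80 px 228 236 261 274
[[26.6 -8.  -7.9]
 [32.3 -4.6 -6.3]
 [38.8 -1.  -5.1]
 [46.1  2.2 -3.6]
 [53.1  5.7 -0. ]]
lens bright pts
57 [[ -0.8 -17.9 -24.9]
 [ -0.1 -12.7 -21.7]
 [  2.8   1.4 -17.7]
 [  5.5  13.9 -11.8]
 [  6.5  17.4  -8.3]]
all [[ -0.8 -18.9 -24.6]
 [ -0.1 -15.3 -20.7]
 [  8.7   3.2 -15.3]]
```

The tongue tip reads 55 mm ahead of the tool and is aligned with it. It still needs about (33, 6, 15) mm to reach the viewing point.

Request:
move_arm(
  commands=[
    [[0, 0, 0, 8, 1.5, 4, 0], [0, 0, 0, 8, 1.5, 4, 0], [0, 0, 0, 8, 1.5, 4, 0], [0, 0, 0, 6, 1, 2, 0], [0, 0, 0, 3, 0.5, 1, 0], [0, 0, 0, 0, 0, 0, 0], [0, 0, 0, 0, 0, 0, 0], [0, 0, 0, 0, 0, 0, 0]],
  ],
)

```text
time: 9.75
tool_pos: [0.5068, 0.1651, 0.2273]
orientation: [180.0, -11.9, 12.8]
ft_force: [-0.3, -0.1, -1.6]
finger_gap: 0.0238
grasp_force: 35.0
```

```bash
python3 - <<'E'
from h import *
np.set_printoptions(suppress=True,precision=4)
from scipy.spatial.transform import Rotation as R
a=snap('side')[0]; b=snap('top')[0]
s=arm.observe(); T=np.array(s['tool_pos']); Rm=R.from_euler('xyz',s['orientation'],degrees=True).as_matrix(); print(T,s['orientation'],s['grasp_force'])
for c in('side','top'):
    im,P=cloud(c); q=(P-T)@Rm*1000; m=(q[...,0]>26)&(q[...,0]<75)&(abs(q[...,1])<20)&(abs(q[...,2])<20)
    print(c,np.percentile(q[m],[5,50,98],axis=0)); t=P[m][q[m][:,0]>np.percentile(q[m][:,0],92)]; print('tip',np.median(t,0), 'to lens', np.array([.645,.197,.2595])-np.median(t,0))
    Q=P[(P[...,0]>.45)&(P[...,0]<.51)&(P[...,1]>-.33)&(P[...,1]<-.235)]; q2=Q[Q[:,2]>.03]; print('pad',len(q2),np.median(q2,0))
    Q=P[(P[...,0]>.45)&(P[...,0]<.62)&(P[...,1]>-.23)&(P[...,1]<-.16)&(P[...,2]>.068)&(P[...,2]<.085)]; print('fork',len(Q),np.median(Q,0))
f=lambda x:cv2.resize(x,(400,400),interpolation=cv2.INTER_CUBIC)
cv2.imwrite('pics/c3.png',np.hstack([f(a[190:330,190:330]),f(b[150:290,170:310])])[...,::-1])
E
```

```text
[0.5068 0.1652 0.2274] [179.9789 -11.9506  12.7782] 34.999215602874756
side [[29.1562 -8.7376 -6.7838]
 [45.345  -5.6541 -3.8845]
 [54.1024  6.5066  0.2137]]
tip [0.5569 0.1797 0.2419] to lens [0.0881 0.0173 0.0176]
pad 119 [ 0.4917 -0.2622  0.0552]
fork 129 [ 0.5404 -0.197   0.0736]
top [[27.7419 -7.6987 -7.7781]
 [39.2753 -1.2784 -5.4854]
 [52.641   5.2395  0.1734]]
tip [0.5549 0.1771 0.2436] to lens [0.0901 0.0199 0.0159]
pad 159 [ 0.4916 -0.2635  0.0551]
fork 157 [ 0.54   -0.1996  0.0737]
```

View pics/c3.png

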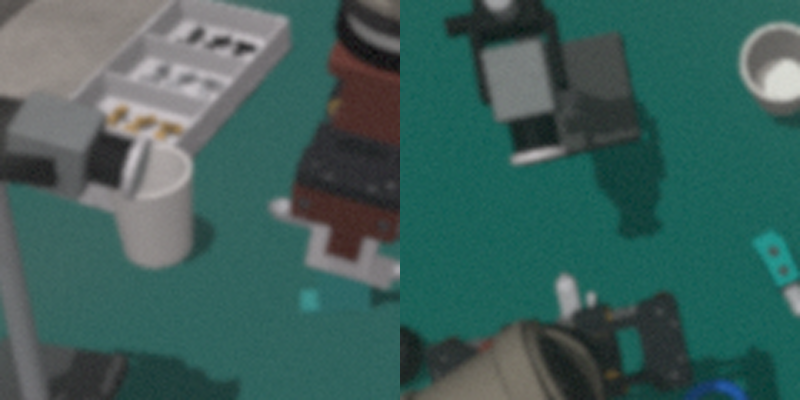

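The tongue (side crop (280,207), top crop (567,285)) points at the lens ring. The tip is about 92 mm away and in line, the lever is down and the fork die hasn't moved. Handing in.

```bash
python3 -c "
from bench import arm
print(arm.finish_job())"
```

```text
the job is handed in; nothing more can be done
None
```

I pressed the lever until it stayed down and lifted out the single-tongue die. I handed the job in with the die gripped, its tongue tip measured about 9 cm in front of the lens and in line with it; the judge's result was not reported.

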